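# Gauge a bronze bush on the sloped caliper stand

## Robot

A 7-joint arm with a two-finger parallel gripper is mounted at the origin on the work surface; the furniture and walls round the work are solid. World frame = base frame: x ahead of the robot, y to its left, z up, the work surface at z = 0. Lengths are in m, angles in rad, forces in N, time in s.
With the tool pointing down it reaches from about 0.4 to 0.875 m from the base axis. Payload 19.3 kg.
Tool frame: the origin (TCP) lies between the finger pads; the fingertips stand 17 mm ahead of it and the grasp point (between the pads) lies 2 mm behind it; z points along the fingers, y is the line along which they close (so a half turn about z gives the same grasp; the last joint's range is limited). The gripper opens to 85 mm and grips with 20 to 120 N. Pads are 22 mm wide; open, the fingers measure 114 mm over their backs; the gripper's body (76 mm by 85 mm) begins 54 mm behind the grasp point. The pads swing forward as they close: fully open they stand 13 mm farther back than shut.
Start: joints at [1.107, 0.521, -0.036, 1.599, 0.021, 1.021, -0.113], TCP at [0.24, -0.577, 0.248] pointing down, gripper open.
Joint ranges: [-2.91, 2.91], [-0.3, 2.13], [-1.5, 1.42], [0.17, 2.43], [-1.26, 4.41], [0.16, 1.93], [-2.52, 2.52]. Speed limits (rad/s): [1.89, 1.89, 2.39, 2.39, 3.01, 3.01, 3.01].

## Interface

Orientations are given as [roll, pitch, yaw] about the fixed x, y, z axes, in that order (R = Rz(yaw) Ry(pitch) Rx(roll)).
In Python, from workcell import bot gives the robot as it stands.
- The arm moves only by the shell command python3 -m inch 'ROWS' [FORCE]. ROWS is JSON, a list of rows, each a list of 7 numbers: the shift along the tool's x, y, z in units of 200 mm (1.0 is 200 mm), then the turn, a rotation vector about the tool's x, y, z in units of 90 degrees (1.0 is 90 degrees), then the opening, from 0 (shut) to 1 (fully open). In form: [[x, y, z, rx, ry, rz, grip], ...]. A call has 1 to 20 rows; each row is the pose to reach, as a shift and turn from the pose commanded when the call began, along the tool's axes at that moment; what a row does not reach only later rows make up. A row lasts 1/8 s, in which the tool goes at most 62.5 mm and 10.7 degrees, less where a joint would pass 70% of its speed; a pose out of reach is approached as far as the arm can. A call with a number of a shift or a turn outside -1 to 1 is refused whole. A call with a gripper value outside its range is refused whole. The fingers move at their own pace and stop on an object; FORCE is the grip in N (left out, the last holds). Time passes only in rows, so rows that repeat a pose let the fingers close. It gives the time, the measured TCP pose, the force, the opening and the grip force at its end, in the units of the state.
- bot.observe(): the state, without advancing time (a new reading comes with each control period).
- bot.grab_frame(name): name is "scene" or "top" or "wrist"; returns a dict with "img" (480x640x3 uint8, red, green, blue), "z_map" (480x640 float32, m along the optical axis (not along the pixel's ray), 0 where there is no reading), "vfov" (degrees; the focal length in pixels is half the picture's height over the tangent of half this angle, whatever the lens; pixels are square), "cx", "cy" (the principal point, pixels), "distortion" ([k1, k2, p1, p2, k3] as OpenCV has them; the pictures are not rectified), "rvec" (rotation vector, rad) and "tvec" (3), from world to camera coordinates, as OpenCV has them. Camera axes: x right, y down, z forward; pixel columns grow to the right and rows downward; lengths in m; the calibration is good to about 2 mm. A picture is of the moment at which its call begins.
- bot.job_done(): hands the job in; it is judged then, once.
The state is a dict: "clock": time; "qpos": joint angles; "qd": joint speeds; "joint_efforts": joint torques, N m; "position": TCP position; "tool_rot": TCP orientation; "force": force on the tool from outside, world axes, zero at the start; "moment": the same for the moment, N m; "grip_width": finger opening in m; "finger_force": force on a finger pad.
Only numpy, scipy, OpenCV 4.12 (cv2) and the standard library are available. Lean on these libraries where they do the work, as an engineer would, in place of code of your own. Each camera call takes 0.05 s, during which the arm holds its last target. There are 200 camera calls.

## Task

Put the bronze bush on the sloped plate of the measuring stand, standing squarely on its end between the open caliper jaws, and let go of it. Then slide the moving jaw shut until both jaws bear on the bush, using only light finger pressure, and leave the caliper closed on it, ready to be read. Leave the other things on the desk alone.

Things in the scene. Friction and masses are not known exactly. Their poses are not given: they have to be found in the camera images.
- bush: the part to be gauged: bronze-coloured plain bush (thick tube), 26 mm high, between 37 and 43 mm across (the exact diameter is what the caliper is to find), about 0.09 kg, standing on its end on the desk. Origin: centre of its lower end; z runs along its axis.
- stand: grey measuring stand fixed to the desk, 150 mm deep (x) and 206 mm wide (y), origin at the centre of its underside; its front (-x) is turned to the robot's right. Its steel plate slopes at 30 degrees, low at the front; the middle of its face is 64 mm above the desk. A brass rest ledge, 10 mm high, runs across the plate, its inner face 43 mm down the slope from the caliper's origin.
- caliper: steel vernier caliper, 233 x 72 x 11 mm, clamped by its beam on the stand. Its axes are those of the slope: x up the slope, y along the beam to the fixed jaw, z square out of the plate, whose face is at z = -5 mm. Beam: x 4 to 20 mm, z 4 to 7 mm. Both jaws point down the slope, x -2 to -36 mm, z 4 to 7 mm, 9 mm clear of the plate. A clamp (top at z = 13 mm) holds the beam at y -74 to -48 mm.
- caliper_jaw (a joint): opening q of the caliper in m; 0 is shut, 0.09 fully open. In the caliper's frame the moving jaw's measuring face is at y = 101 mm - q; the slider that carries it rides on the beam at y from 46 mm - q to 101 mm - q, x -2 to 24 mm, z 1 to 9 mm. It runs stiffly (about 2 N) and stays where it is left.
- seat (a point): point on the face of the sloped plate between the open jaws, 32 mm from the fixed jaw's face and 20 mm up the slope from the ledge: a good place for the centre of the bush's lower end. Same axes as caliper.
- push_edge (a point): on the back edge of the moving jaw (turned away from the bush), 14 mm down the slope from the caliper's origin, halfway through its thickness. The edge slants, from 5 mm further back at x = -2 mm to 9 mm further forward at the jaw's tip. A finger pushing here along the caliper's +y shuts the jaw; the space behind it, below the beam, is free. Same axes as caliper.
- sleeve: dark grey plain sleeve, 38 mm across, 52 mm high, standing on the desk; not part of the job. Origin: centre of its underside.
- ball_bearing: ball bearing lying flat, 47 mm across, 14 mm high; not part of the job. Origin: centre of its underside.
- vee_block: ground V block, 45 x 50 x 36 mm; not part of the job. Origin: centre of its underside.
- swab_cup: small open steel cup, 68 mm across, 40 mm high; not part of the job. Origin: centre of its underside.
- fixed_face (a point): middle of the fixed jaw's measuring face (y = 102 mm in the caliper's frame; the jaw reaches back to y = 116 mm). Same axes as caliper.
- light_bar (a point): middle of the lower front edge of the white-faced light bar that overhangs the sloped plate, 206 mm long along the stand's y, 40 mm deep (behind this point), 18 mm high, on two posts at the back of the stand. A tool coming straight down over the jaws strikes it; one tilted square to the plate passes in front of it. Same axes as stand.

How it is judged:
By the outcome, as a careful person would: the job done as asked, in the order asked, and still so for the second after the job is handed in, with the robot touching nothing.
It also fails if it takes over 48 s, if anything falls off the work surface, if the arm or the gripper's body presses on something with over 40 N, if the wrist force passes 120 N, or if a joint passes its speed limit or range.

## Working session

There is one attempt and no reset: what is moved stays moved. The work goes in short steps, Python scripts to look and compute and a shell command to move; the robot and the scene stay as the last step left them, time stands still between calls to the robot, and variables do not carry over. Pictures are saved under pics/ and viewed, at most 13 in all, crops included, and the job is handed in when it is done.

```bash
ls; mkdir -p pics
cat > h.py <<'E'
import numpy as np, cv2, pickle
from workcell import bot
from scipy.spatial.transform import Rotation as Ro
def K(f):
    F=240/np.tan(np.radians(f["vfov"])/2); return np.array([[F,0,f["cx"]],[0,F,f["cy"]],[0,0,1]])
def grab(n,save):
    f=bot.grab_frame(n); cv2.imwrite(f"pics/{save}.png",f["img"][:,:,::-1]); pickle.dump(f,open(f"{save}.pkl","wb")); return f
def load(n): return pickle.load(open(n+".pkl","rb"))
def ray(f,uv):
    uv=np.array(uv,float).reshape(-1,1,2)
    p=cv2.undistortPoints(uv,K(f),np.array(f["distortion"],float)).reshape(-1,2)
    R=cv2.Rodrigues(np.array(f["rvec"],float))[0]; t=np.array(f["tvec"],float).ravel()
    return -R.T@t, np.c_[p,np.ones(len(p))]@R   # origin, dirs (unit depth)
def onz(f,uv,z):
    o,d=ray(f,uv); return o+d*((z-o[2])/d[:,2])[:,None]
def depth(f,uv):
    o,d=ray(f,uv); uv=np.array(uv).reshape(-1,2).astype(int)
    return o+d*f["z_map"][uv[:,1],uv[:,0]][:,None]
def tri(f1,u1,f2,u2):
    o1,d1=ray(f1,u1);o2,d2=ray(f2,u2);d1=d1[0];d2=d2[0]
    s=np.linalg.lstsq(np.c_[d1,-d2],o2-o1,rcond=None)[0]
    a,b=o1+s[0]*d1,o2+s[1]*d2; return (a+b)/2,np.linalg.norm(a-b)
E
python3 - <<'E'
from h import *
a=[grab(n,n+"0") for n in ("scene","top","wrist")]
for f in a: print(f["vfov"],f["cx"],f["cy"],f["distortion"],ray(f,[[320,240]]))
print(bot.observe())
cv2.imwrite("pics/m.png",np.vstack([a[0]["img"],a[1]["img"]])[:,:,::-1][::1,::1])
E
```

```text
pics
44.43678503431938 315.9866828541339 243.79736789854152 [0.0237213 0.        0.        0.        0.       ] (array([-0.24467721,  0.58968947,  0.86240904]), array([[ 0.62756936, -0.54616852, -0.55492799]]))
48.53584193501602 325.9802158575663 248.89412175591346 [0.01039554 0.         0.         0.         0.        ] (array([ 0.25073214, -0.07495176,  1.4820699 ]), array([[ 0.21602203,  0.02070823, -0.97637646]]))
64.43894927349648 317.46835602157535 234.20582289119278 [-0.04331097  0.          0.          0.          0.        ] (array([ 0.31894033, -0.54522187,  0.37254324]), array([[-0.31573851, -0.13721271, -0.93901947]]))
{'clock': 0.15, 'qpos': array([ 1.10676411,  0.5218846 , -0.03631753,  1.59987638,  0.02119015,
        1.021099  , -0.112791  ]), 'qd': array([-5.20498705e-04, -1.45616639e-03, -5.04976080e-04, -7.98079501e-04,
        2.11113050e-05,  1.13019358e-03, -2.36941012e-04]), 'joint_efforts': array([ 7.30795600e-04, -9.27401876e+01,  1.98074810e+00, -3.70061910e+01,
        1.80451234e-02,  6.27346293e-03,  5.20860692e-05]), 'position': array([ 0.2397087 , -0.57694201,  0.24785362]), 'tool_rot': array([-3.14071165e+00,  5.60142142e-05,  3.93815178e-01]), 'force': array([-0.19101144,  0.27945861, -0.57626495]), 'moment': array([ 0.00449895, -0.04807255,  0.01374923]), 'finger_force': 0.0, 'grip_width': 0.08541511437177204}
```

View pics/scene0.png

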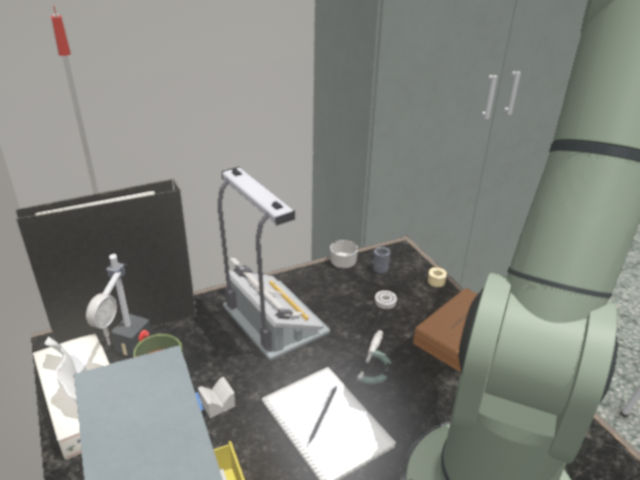

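View pics/top0.png

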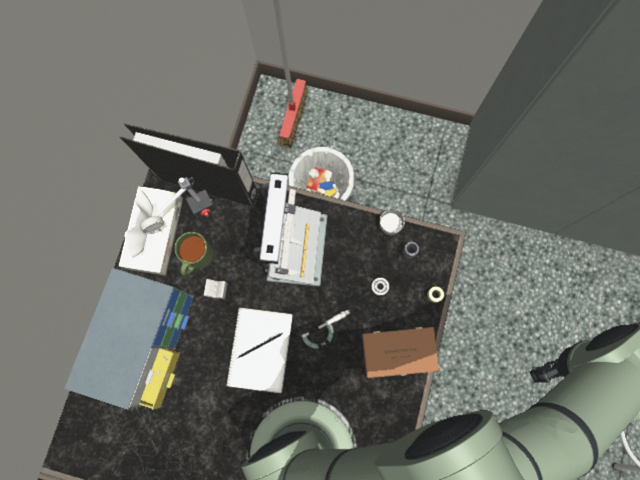

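Scene: bush at (437,277), stand around (275,310), light bar (255,195). Top: bush at (436,294), stand (300,245) with brass ledge (305,250), bearing (380,286), sleeve (411,249), cup (391,222).

Run:
```python
from h import *
t=load("top0");s=load("scene0")
print(onz(t,[[436,294],[380,286],[411,249],[391,222],[215,289]],0.02).round(3))
for nm,f,box in (("top",t,(425,285,448,304)),("scene",s,(424,264,452,290))):
    x0,y0,x1,y1=box; h=cv2.cvtColor(f["img"],cv2.COLOR_RGB2HSV)[y0:y1,x0:x1]
    m=((h[...,1]>60)&(h[...,2]>110)&(h[...,0]<35)).astype(np.uint8)
    c=max(cv2.findContours(m,0,2)[0],key=cv2.contourArea); e=cv2.minEnclosingCircle(c); b=cv2.boundingRect(c)
    print(nm,e[0][0]+x0,e[0][1]+y0,e[1],b,cv2.contourArea(c))
    vs,us=np.nonzero(m); P=depth(f,np.c_[us+x0,vs+y0]); print(np.percentile(P,[5,50,95],axis=0).round(3))
a=cv2.resize(t["img"][165:295,245:345],None,fx=4.4,fy=4.4,interpolation=2)
b=cv2.resize(s["img"][160:360,210:340],None,fx=2.86,fy=2.86,interpolation=2)
cv2.imwrite("pics/z.png",np.hstack([a[:572],b[:572]])[:,:800,::-1]); print(a.shape,b.shape)
```

```text
[[ 0.423 -0.364  0.02 ]
 [ 0.445 -0.211  0.02 ]
 [ 0.549 -0.299  0.02 ]
 [ 0.627 -0.244  0.02 ]
 [ 0.434  0.245  0.02 ]]
top 430.0 299.0 1.414313554763794 (4, 13, 3, 3) 0.5
[[ 0.406 -0.38  -0.   ]
 [ 0.426 -0.361  0.008]
 [ 0.437 -0.344  0.015]]
scene 436.4473686218262 279.2236843109131 8.735247611999512 (4, 11, 18, 12) 116.5
[[ 0.402 -0.376 -0.002]
 [ 0.416 -0.352  0.01 ]
 [ 0.435 -0.343  0.021]]
(572, 440, 3) (572, 372, 3)
```

View pics/z.png

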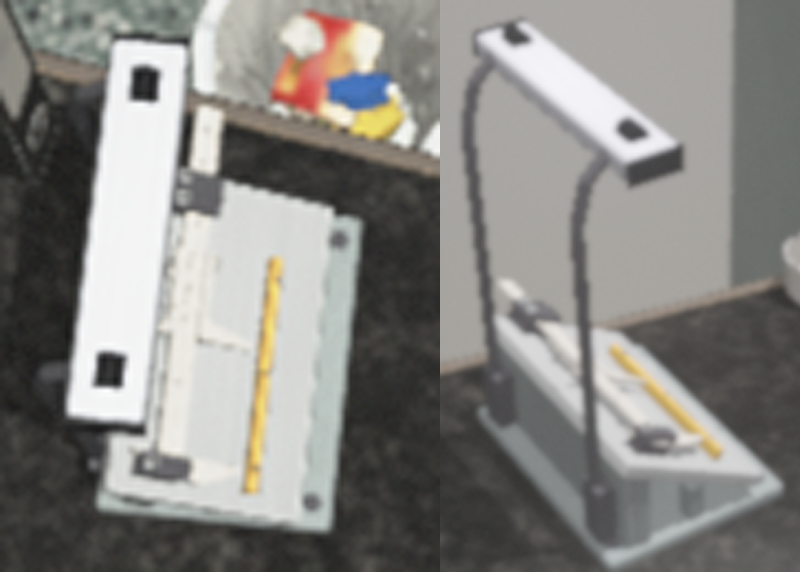

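Crop: caliper with its fixed jaw near the robot (crop ~(210,470)), moving jaw at ~(220,340), clamp (195,190), brass ledge (265,370). Now approach the bush for a wrist view.

```bash
python3 -m inch '[[0.25,-0.12,0,0,0,0,1],[0.5,-0.25,0,0,0,0,1],[0.75,-0.38,0,0,0,0,1],[1,-0.5,0,0,0,0,1],[1,-0.5,0,0,0,0,1],[1,-0.5,0,0,0,0,1],[1,-0.5,0,0,0,0,1]]'
python3 - <<'E'
from h import *
w=grab("wrist","wrist1"); t=load("top0")
# rough stand measures from depth (top) : plate plane, light bar
P=depth(t,[[300,262],[310,240],[312,225],[298,268],[275,240],[272,200],[268,245],[285,255]]); print(P.round(3))
us,vs=np.meshgrid(np.arange(296,318),np.arange(215,275)); Q=depth(t,np.c_[us.ravel(),vs.ravel()])
print(bot.observe()["qpos"].round(3))
E
```

```text
clock: 1.02
position: [0.3852, -0.409, 0.2482]
tool_rot: [-3.141, 0.0, 0.392]
force: [-0.1, 0.6, 0.7]
grip_width: 0.0853
finger_force: 0.0
[[ 0.505  0.009  0.055]
 [ 0.569 -0.017  0.041]
 [ 0.611 -0.022  0.046]
 [ 0.488  0.014  0.056]
 [ 0.504  0.049  0.336]
 [ 0.596  0.058  0.334]
 [ 0.491  0.063  0.345]
 [ 0.517  0.048  0.09 ]]
[ 0.771  0.422 -0.084  1.767  0.042  0.955 -0.508]
```

View pics/wrist1.png

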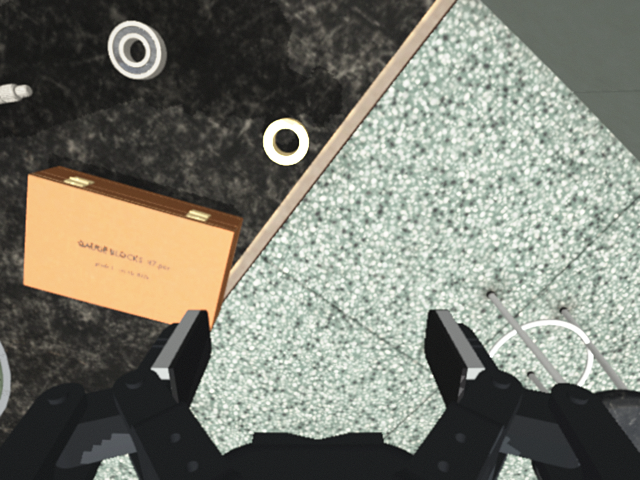

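Wrist: bush ring at (286,142), rim of the desk just right of it, box at (130,250) lower left, bearing (137,50).

```bash
cat >> h.py <<'E'
def ring(f,uv,z,r=45,thr=150):
    x,y=map(int,uv); im=f["img"][max(y-r,0):y+r,max(x-r,0):x+r].astype(int); x0=max(x-r,0);y0=max(y-r,0)
    m=((im[...,0]>thr)&(im[...,0]-im[...,2]>8)&(im[...,1]>thr*.8)).astype(np.uint8)
    cs,_=cv2.findContours(m,cv2.RETR_EXTERNAL,cv2.CHAIN_APPROX_NONE)
    c=min([c for c in cs if len(c)>40],key=lambda c:np.hypot(*(c[:,0].mean(0)+[x0,y0]-uv)))
    e=cv2.fitEllipse(c); return (e[0][0]+x0,e[0][1]+y0),e[1]
E
python3 - <<'E'
from h import *
w=load("wrist1")
print(w["img"][142,265:312:4].tolist())
print(ring(w,(286,142),.026)); 
d=depth(w,[[286,122],[268,142],[286,160],[240,130],[320,150],[330,160],[325,155],[130,220],[600,120]]);print(d.round(4))
s=load("scene0"); print(s["img"][270:288:2,437].tolist())
E
```

```text
[[255, 255, 255], [255, 255, 255], [196, 178, 124], [40, 38, 38], [49, 49, 44], [64, 62, 57], [35, 36, 33], [31, 30, 30], [25, 25, 25], [255, 255, 255], [255, 255, 255], [100, 95, 73]]
((285.585750579834, 141.32263565063477), (45.36092758178711, 46.752769470214844))
[[ 4.3820e-01 -3.5820e-01  2.5000e-02]
 [ 4.1590e-01 -3.4950e-01  2.4800e-02]
 [ 4.0710e-01 -3.7010e-01  2.4900e-02]
 [ 4.1270e-01 -3.1870e-01 -1.6000e-03]
 [ 4.2430e-01 -3.9660e-01 -1.1000e-03]
 [ 4.1930e-01 -4.0920e-01  3.0000e-04]
 [ 4.2170e-01 -4.0290e-01 -1.6000e-03]
 [ 3.0500e-01 -2.5730e-01  4.2800e-02]
 [ 7.3610e-01 -1.1431e+00 -7.3720e-01]]
[[211, 197, 160], [172, 159, 126], [179, 166, 132], [232, 219, 181], [205, 193, 157], [174, 160, 128], [173, 160, 127], [171, 158, 125], [136, 124, 100]]
```

```bash
python3 -m inch '[[0.13,-0.07,0.1,0,0,0,1],[0.26,-0.14,0.3,0,0,0,1],[0.26,-0.14,0.5,0,0,0,1],[0.26,-0.14,0.5,0,0,0,1],[0.26,-0.14,0.5,0,0,0,1]]'
cat >> h.py <<'E'
def ring(f,uv,r=60,thr=235):
    x,y=map(int,uv); x0=max(x-r,0);y0=max(y-r,0); im=f["img"][y0:y+r,x0:x+r]
    m=(im.min(2)>thr).astype(np.uint8)
    cs,_=cv2.findContours(m,cv2.RETR_EXTERNAL,cv2.CHAIN_APPROX_NONE)
    c=max(cs,key=cv2.contourArea); e=cv2.fitEllipse(c); return (e[0][0]+x0,e[0][1]+y0),e[1]
E
python3 - <<'E'
from h import *
w1=load("wrist1"); w2=grab("wrist","wrist2"); o=bot.observe()
R=cv2.Rodrigues(np.array(w2["rvec"]))[0]; p=R@np.array([.4225,-.363,.025])+np.array(w2["tvec"]).ravel(); q=K(w2)@p; q=q[:2]/q[2]; print("expect",q)
a=ring(w1,(286,142),40); b=ring(w2,q,80); print(a,b)
X,e=tri(w1,[a[0]],w2,[b[0]]); print("tri",X,e,"onz",onz(w1,[a[0]],.026),onz(w2,[b[0]],.026))
p=R@X+np.array(w2["tvec"]).ravel(); print("diam",np.mean(b[1])*p[2]/K(w2)[0,0])
Rt=Ro.from_euler("xyz",o["tool_rot"]).as_matrix(); print(o["position"],o["tool_rot"],"tool-shift units",Rt.T@(X-o["position"])/.2)
E
```

```text
clock: 1.7
position: [0.4234, -0.3633, 0.1496]
tool_rot: [3.141, -0.0, 0.392]
force: [0.0, -0.8, 0.8]
grip_width: 0.0855
finger_force: 0.0
expect [314.93769145 232.80839012]
((285.3950958251953, 142.06772232055664), (42.56116485595703, 44.88905334472656)) ((316.0370559692383, 232.90151977539062), (54.25832748413086, 57.144386291503906))
tri [ 0.42159479 -0.36396589  0.02192177] 0.0004347078513008888 onz [[ 0.42195256 -0.3639573   0.026     ]] [[ 0.42304719 -0.36360076  0.026     ]]
diam 0.039064876841692055
[ 0.42356041 -0.36339456  0.14990604] [ 3.13978908e+00 -8.58619099e-04  3.92466463e-01] tool-shift units [-0.01072289 -0.00227359  0.63990933]
```

View pics/wrist2.png

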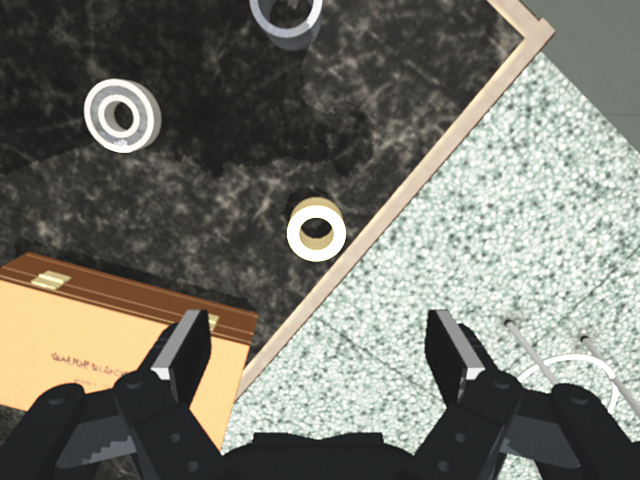

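Bush top ring centre (316,233), fingers at (190,330)/(450,330), box corner near (255,315). Check box clearance in tool frame.

Run:
```python
from h import *
w2=load("wrist2"); o=bot.observe(); Rt=Ro.from_euler("xyz",o["tool_rot"]).as_matrix()
uv=[[257,318],[254,340],[200,300],[25,256],[30,260],[240,350]]
for z in (.0,.043): print(z,((onz(w2,uv,z)-o["position"])@Rt*1000).round(0).tolist())
D=((depth(w2,uv)-o["position"])@Rt*1000).round(0); print(D.tolist())
```

```text
0.0 [[-84.0, -49.0, 150.0], [-106.0, -53.0, 150.0], [-67.0, -95.0, 150.0], [-29.0, -233.0, 149.0], [-32.0, -230.0, 149.0], [-116.0, -66.0, 150.0]]
0.043 [[-58.0, -42.0, 107.0], [-76.0, -45.0, 107.0], [-44.0, -80.0, 107.0], [-11.0, -197.0, 107.0], [-14.0, -194.0, 107.0], [-84.0, -55.0, 107.0]]
[[-85.0, -50.0, 150.0], [-106.0, -53.0, 151.0], [-66.0, -94.0, 146.0], [-26.0, -226.0, 142.0], [-28.0, -221.0, 139.0], [-84.0, -55.0, 106.0]]
```

```bash
python3 -m inch '[[-0.01,0,0.2,0,0,0,1],[-0.01,0,0.4,0,0,0,1],[-0.01,0,0.6,0,0,0,1],[-0.01,0,0.6,0,0,0,0.6],[-0.01,0,0.6,0,0,0,0],[-0.01,0,0.6,0,0,0,0],[-0.01,0,0.6,0,0,0,0],[-0.01,0,0.6,0,0,0,0],[-0.01,0,0.6,0,0,0,0],[-0.01,0,0.6,0,0,0,0]]' 30
```

```text
clock: 3.0
position: [0.4224, -0.3639, 0.0306]
tool_rot: [3.139, -0.001, 0.393]
force: [-1.9, 1.0, 12.0]
grip_width: 0.0383
finger_force: 28.7
```

```bash
python3 -m inch '[[0,0,-0.3,0,0,0,0],[0,0,-0.6,0,0,0,0],[0,0,-0.8,0,0,0,0],[0.2,-0.22,-0.9,0,0,0.05,0],[0.4,-0.45,-1,0,0,0.1,0],[0.6,-0.7,-1,0,0,0.17,0],[0.83,-0.98,-1,0,0,0.25,0],[0.83,-0.98,-1,0,0,0.25,0],[0.83,-0.98,-1,0,0,0.25,0],[0.83,-0.98,-1,0,0,0.25,0]]'
python3 - <<'E'
from h import *
grab("wrist","wrist3"); o=bot.observe(); print(o["position"],o["tool_rot"],o["qpos"],o["grip_width"],o["finger_force"])
E
```

```text
clock: 4.25
position: [0.4992, -0.1201, 0.2288]
tool_rot: [3.141, -0.0, -0.0]
force: [-0.6, -0.2, -0.9]
grip_width: 0.0382
finger_force: 31.2
[ 0.4992143  -0.12011922  0.22864761] [ 3.14108969e+00 -2.78114850e-04 -8.57693577e-04] [ 0.17594987  0.37011764 -0.07142392  1.9100679   0.03462261  0.86223238
 -1.4848335 ] 0.03847486318903328 31.20273098931648
```

View pics/wrist3.png

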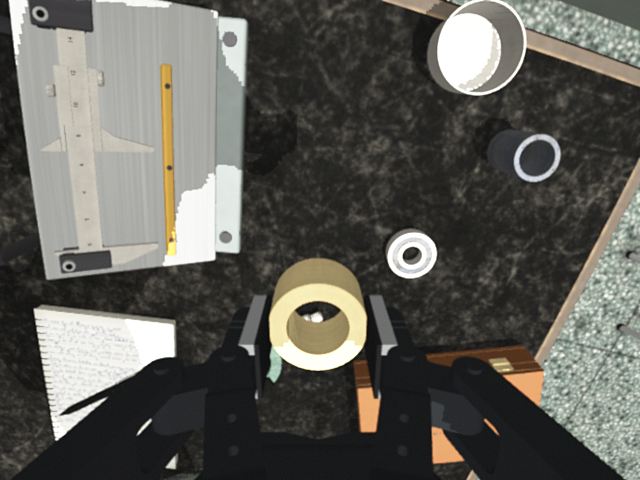

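Wrist: bush held square between the pads (318,315); caliper at left — ledge (166,65)-(171,253), fixed jaw with tip (157,249), moving jaw tip (153,150), clamp (60,12).

Run:
```python
from h import *
f=load("wrist3")
us,vs=np.meshgrid(np.arange(110,150,2),np.arange(170,235,2)); P=depth(f,np.c_[us.ravel(),vs.ravel()]); P=P[P[:,2]>0]
c=np.median(P,0)
for _ in range(4):
    n=np.linalg.svd(P-P.mean(0),full_matrices=False)[2][2]; n*=np.sign(n[2]); d=(P-P.mean(0))@n; P=P[abs(d)<max(2*np.std(d),1e-4)]
print("plane",P.mean(0),n,np.std(d),np.degrees(np.arccos(n[2])), "heading",np.degrees(np.arctan2(n[1],n[0])))
h=cv2.cvtColor(f["img"],cv2.COLOR_RGB2HSV)[50:270,150:190]; m=((h[...,1]>120)&(h[...,0]>10)&(h[...,0]<30)).astype(np.uint8)
c=max(cv2.findContours(m,0,1)[0],key=cv2.contourArea); r=cv2.minAreaRect(c); print("ledge",cv2.boxPoints(r)+[150,50])
feat=dict(fixtip=(157,249),fixbase=(112,248),movtip=(153,150),movinner=(100,151),clamp=(60,12),seat=(140,212),scr1=(229,39),scr2=(225,237))
for k,v in feat.items(): print(k,depth(f,[v])[0].round(4))
```

```text
plane [0.51146974 0.02668649 0.06613393] [0.15908726 0.90062663 0.40442913] 0.008295042623951638 66.14464175637536 heading 79.9825718140146
ledge [[160.06389046  65.0236969 ]
 [170.63939095  64.75596619]
 [175.42946815 253.96380615]
 [164.85396767 254.23153687]]
fixtip [0.4681 0.0146 0.0559]
fixbase [0.4797 0.0374 0.0833]
movtip [0.5517 0.0021 0.0662]
movinner [0.5535 0.0324 0.0846]
clamp [0.6397 0.0367 0.0962]
seat [0.502  0.0219 0.0606]
scr1 [ 0.634  -0.0499  0.0155]
scr2 [ 0.4639 -0.0334  0.0142]
```

```bash
cat >> h.py <<'E'
def plan(Rt_goal,p_goal):
    o=bot.observe(); R=Ro.from_euler("xyz",o["tool_rot"]).as_matrix()
    print("shift",(R.T@(p_goal-o["position"])/.2).round(4),"turn",(Ro.from_matrix(R.T@Rt_goal).as_rotvec()/(np.pi/2)).round(4),"pos",o["position"].round(4))
def calR(yaw,slope=np.radians(30)):
    "caliper axes as columns; yaw = heading of up-slope minus 90deg"
    R=Ro.from_euler("z",yaw+np.pi/2)*Ro.from_euler("y",-slope); return R.as_matrix()
def toolR(C): return np.c_[-C[:,1],-C[:,0],-C[:,2]]
E
python3 - <<'E'
from h import *
C=calR(np.radians(-5.5)); print(C.round(3))
plan(toolR(C),np.array([.502,.02,.06])+.16*C[:,2])
E
```

```text
[[ 0.083 -0.995 -0.048]
 [ 0.862  0.096 -0.498]
 [ 0.5    0.     0.866]]
shift [-0.0247 -0.3025  0.1503] turn [0.3334 0.0157 0.0592] pos [ 0.4992 -0.1201  0.2286]
```

```bash
python3 -m inch '[[-0.01,-0.08,0,0.08,0.004,0.015,0],[-0.015,-0.15,0.03,0.17,0.008,0.03,0],[-0.02,-0.23,0.08,0.25,0.012,0.045,0],[-0.025,-0.3,0.15,0.333,0.016,0.06,0],[-0.025,-0.3,0.15,0.333,0.016,0.06,0],[-0.025,-0.3,0.15,0.333,0.016,0.06,0],[-0.025,-0.3,0.15,0.333,0.016,0.06,0]]'
python3 - <<'E'
from h import *
grab("wrist","wrist4"); o=bot.observe(); print(o["position"],o["tool_rot"],o["qpos"],o["grip_width"],o["finger_force"])
E
```

```text
clock: 5.18
position: [0.4951, -0.0583, 0.1992]
tool_rot: [-2.62, -0.002, -0.094]
force: [0.6, -0.4, -0.8]
grip_width: 0.0383
finger_force: 31.2
[ 0.49499606 -0.05812352  0.19907325] [-2.61996839e+00 -1.41561434e-03 -9.39550174e-02] [ 0.51441157  0.49791085 -0.28096791  1.9347975  -0.50287596  0.88175042
 -1.05023511] 0.038526378922725195 31.203754197922535
```

View pics/wrist4.png

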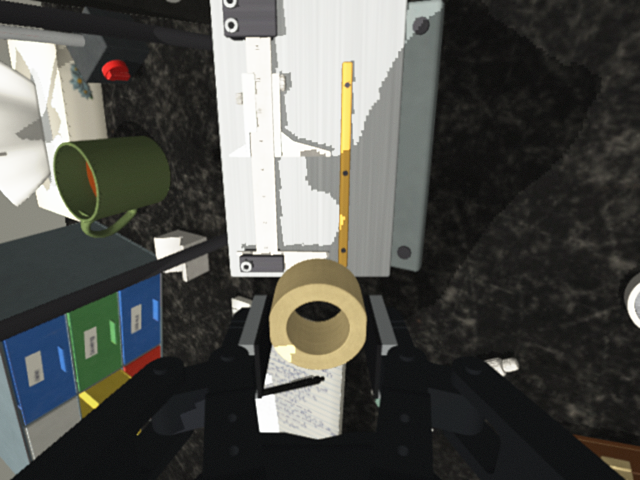

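Run:
```python
from h import *
a=load("wrist3")["img"][0:290,10:250]; b=load("wrist4")["img"][0:290,205:445]
z=np.hstack([cv2.resize(x,None,fx=1.66,fy=2.06,interpolation=cv2.INTER_CUBIC) for x in (a,b)]); print(z.shape)
cv2.imwrite("pics/z2.png",z[:,:,::-1])
```

```text
(597, 796, 3)
```

View pics/z2.png

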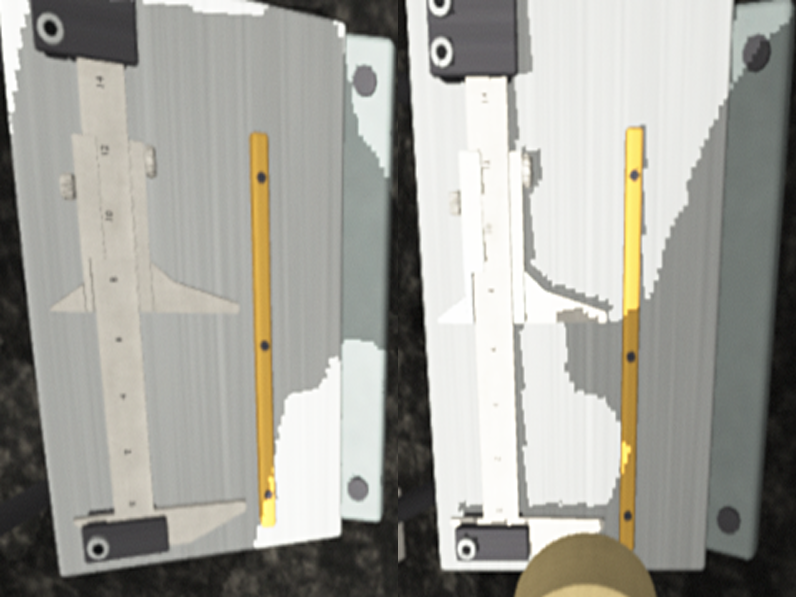

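Composite: ledge holes, jaw tips, clamp and screws matched in both views; triangulate them.

```bash
cat > feat.py <<'E'
from h import *
F={"lh1":(261,177,634,175),"lh2":(264,345,630,357),"lh3":(268,494,627,516),"ltL":(250,133,627,128),"ltR":(268,133,643,127),
"movtip":(239,312,608,320),"movin":(157,312,524,322),"fixin":(155,507,524,516),"fixtip":(246,503,601,519),"clR":(136,64,516,76),"clL":(38,55,431,75),
"clS":(49,28,441,51),"fxS":(97,548,466,548),"st1":(364,80,757,53),"st2":(358,488,729,520),"plL":(62,575,441,568),"plR":(340,535,705,568)}
a,b=load("wrist3"),load("wrist4"); X={}
for k,(x,y,u,v) in F.items():
    p,e=tri(a,[[10+x/1.66,y/2.06]],b,[[205+(u-398)/1.66,v/2.06]]); X[k]=p; print(k,p.round(4),round(e*1e3,1)) if __name__=="__main__" else 0
E
python3 - <<'E'
from h import *
import runpy; X=runpy.run_path("feat.py","__main__")["X"]
d=X["lh1"]-X["lh3"]; print("yaw lh",np.degrees(np.arctan2(d[1],d[0]))); d=X["st1"]-X["st2"]; print("yaw st",np.degrees(np.arctan2(d[1],d[0])))
d=X["plL"]-X["plR"]; print("slope",np.degrees(np.arcsin(d[2]/np.linalg.norm(d))))
C=calR(np.radians(-5.5))
o=X["fixtip"]-C@[-.036,.102,.007]; print("origin",o)
for k in X: print(k,((X[k]-o)@C*1e3).round(1))
E
```

```text
Traceback (most recent call last):
ValueError: dictionary update sequence element #0 has length 1; 2 is required
```

```bash
cat > an.py <<'E'
from feat import *
for k in X: print(k,X[k].round(4))
d=X["lh1"]-X["lh3"]; print("yaw lh",np.degrees(np.arctan2(d[1],d[0]))); d=X["st1"]-X["st2"]; print("yaw st",np.degrees(np.arctan2(d[1],d[0])))
d=X["plL"]-X["plR"]; print("slope",np.degrees(np.arcsin(d[2]/np.linalg.norm(d))))
C=calR(np.radians(-5.5))
o=X["fixtip"]-C@[-.036,.102,.007]; print("origin",o)
for k in X: print(k,((X[k]-o)@C*1e3).round(1))
E
python3 an.py
```

```text
lh1 [ 0.5971 -0.0112  0.058 ]
lh2 [ 0.5373 -0.0058  0.0593]
lh3 [ 0.4781 -0.0008  0.0607]
ltL [ 0.6126 -0.0058  0.0515]
ltR [ 0.6118 -0.0147  0.0547]
movtip [0.5499 0.005  0.0576]
movin [0.5544 0.023  0.0956]
fixin [0.4748 0.0539 0.0669]
fixtip [0.4819 0.0027 0.0788]
clR [0.6303 0.0249 0.0841]
clL [0.6302 0.0462 0.1097]
clS [0.6378 0.0444 0.1044]
fxS [0.4736 0.0609 0.1036]
st1 [ 0.6356 -0.0482  0.0061]
st2 [ 0.4625 -0.0331  0.0103]
plL [0.46   0.0844 0.0976]
plR [ 0.4432 -0.0231  0.0198]
yaw lh -4.985345248555935
yaw st -5.008861526165799
slope 35.559244324840215
origin [0.58672184 0.02748072 0.09075458]
lh1 [-48.9 -14.   -9.6]
lh2 [-48.5  46.   -8.3]
lh3 [-48.4 105.5  -6.7]
ltL [-46.1 -28.9 -18.6]
ltR [-52.3 -29.  -11.4]
movtip [-39.   34.5 -15.7]
movin [-4.1 31.7  8. ]
fixin [  1.5 113.9 -28.4]
fixtip [-36. 102.   7.]
clR [ -1.9 -43.6  -6.6]
clL [ 29.2 -41.5   5. ]
clS [ 25.7 -49.2   0.9]
fxS [ 2.580e+01  1.158e+02 -1.000e-01]
st1 [-103.5  -55.9  -37.9]
st2 [-102.8  117.9  -33.6]
plL [ 41.9 131.6 -16.3]
plR [-91.  138.  -29.4]
```

```bash
cat > fit.py <<'E'
from feat import *
from scipy.optimize import least_squares
# name: (x,y,z) mm in caliper frame; None = free per feature; 'q' moving face
M={"lh1":(None,None,5),"lh2":(None,None,5),"lh3":(None,None,5),"ltL":(-43,None,5),"movtip":(-36,"q",7),"fixtip":(-36,102,7),"fixin":(4,102,7),"clR":(None,-48,13),"clL":(None,-48,13)}
F["le3"]=(259,520,None,None); M["le3"]=(-43,None,5); F["le4"]=(None,None,621,357); M["le4"]=(-43,None,5)
F["fixtip"]=(246,503,None,None); F["fixin"]=(155,507,None,None)
obs=[];names=list(M);nf=[(k,i) for k in names for i in range(3) if M[k][i] is None]
def proj(f,P): return cv2.projectPoints(P.reshape(1,3),np.array(f["rvec"]),np.array(f["tvec"]),K(f),np.array(f["distortion"]))[0].ravel()
def res(p):
    C=calR(p[4]); o=p[:3]; fr=dict(zip(nf,p[5:])); r=[]
    for k in names:
        c=[fr[(k,i)] if v is None else (.101-p[3] if v=="q" else v/1e3) for i,v in enumerate(M[k])]
        P=o+C@np.array(c); x,y,u,v=F[k]
        if x is not None: r+=list(proj(a,P)-[10+x/1.66,y/2.06])
        if u is not None: r+=list(proj(b,P)-[205+(u-398)/1.66,v/2.06])
    return np.array(r+[(p[4]+np.radians(5))*180/np.pi*3])
C=calR(np.radians(-5)); o0=np.array([.583,.03,.083])
p0=np.r_[o0,.07,np.radians(-5),[(X[k]-o0)@C[:,i] for k,i in nf]]
s=least_squares(res,p0,loss="soft_l1",x_scale=.01); p=s.x
if __name__=="__main__":
    print("origin",p[:3],"q",p[3],"yaw",np.degrees(p[4]),"rms",np.sqrt(np.mean(s.fun**2)))
    for kk,v in zip(nf,p[5:]): print(kk,round(v*1e3,1),end=" ")
    print(s.fun.round(1))
    C=calR(p[4]); seat=p[:3]+C@[-.023,.07,-.005]; print("seat",seat)
    e=onz(a,[[10+393/1.66,60/2.06],[10+385/1.66,500/2.06]],.012); print("front edge",e, "st",[X[k] for k in("st1","st2")])
    ux=np.array([C[0,0],C[1,0]])/np.hypot(C[0,0],C[1,0]); cs=e.mean(0)[:2]+.075*ux; print("stand c",cs,"plate height at seat by text",.064+np.tan(np.pi/6)*((seat[:2]-cs)@ux))
    print("plate corner check z",X["plL"],[(X[k]-p[:3])@C for k in ("plL","plR")])
E
python3 fit.py
```

```text
Traceback (most recent call last):
  File "fit.py", line 18, in <module>
    p0=np.r_[o0,.07,np.radians(-5),[(X[k]-o0)@C[:,i] for k,i in nf]]
                                     ~^^^
KeyError: 'le3'
```

```bash
sed -i 's/(X\[k\]-o0)@C/(X.get(k,X["lh2"])-o0)@C/' fit.py; python3 fit.py
```

```text
origin [0.58219342 0.0338936  0.07643184] q 0.07257159136579229 yaw -5.380269468703367 rms 0.7020029438881542
('lh1', 0) -47.0 ('lh1', 1) -19.0 ('lh2', 0) -46.7 ('lh2', 1) 41.4 ('lh3', 0) -46.6 ('lh3', 1) 101.8 ('ltL', 1) -33.4 ('clR', 0) -0.1 ('clL', 0) 32.1 ('le3', 1) 112.6 ('le4', 1) 41.5 [-0.  -0.1  0.   0.1 -0.1  0.1  0.1 -0.1 -0.2  0.1  0.2 -0.1  0.4 -0.3
 -1.2  0.2  0.1 -0.3 -1.   0.3 -0.  -1.9 -0.1  1.3  0.2  0.8 -0.3 -0.2
 -0.3 -2.2  0.7  0.7  1.2 -0.   0.5  0.  -1.1]
seat [0.51086855 0.02311533 0.06060172]
front edge [[ 0.6417176  -0.06404903  0.012     ]
 [ 0.45730607 -0.04865296  0.012     ]] st [array([ 0.63556761, -0.04823652,  0.00614228]), array([ 0.46247259, -0.0330657 ,  0.0102606 ])]
stand c [0.55654425 0.01831858] plate height at seat by text 0.06428453059945946
plate corner check z [0.45996937 0.08436326 0.09760635] [array([ 0.0441777 ,  0.12641788, -0.0010558 ]), array([-0.08877419,  0.13304824, -0.01411451])]
```

```bash
cat >> h.py <<'E'
O=np.array([.5822,.0339,.0775]); CY=np.radians(-5.2); C=calR(CY)
def goto(x,y,z): # TCP goal in caliper mm
    plan(toolR(C),O+C@(np.array([x,y,z])/1e3))
def where():
    o=bot.observe(); print("caliper mm",((o["position"]-O)@C*1e3).round(1),"force cal",(o["force"]@C).round(1),"grip",o["grip_width"],o["finger_force"],o["clock"])
    print((Ro.from_matrix(toolR(C).T@Ro.from_euler("xyz",o["tool_rot"]).as_matrix()).as_rotvec()*57.3).round(2))
E
python3 -c "
from h import *
where(); goto(-22,70,-5+30.6+18)"
```

```text
caliper mm [-25.4  78.5 155.1] force cal [-0.8 -0.1 -0.8] grip 0.038526378922725195 31.203754197922535 5.225
[-0.11  0.16  0.12]
shift [ 0.0409 -0.0183  0.5574] turn [ 0.0013 -0.0018 -0.0013] pos [ 0.495  -0.0581  0.1991]
```

```bash
python3 -m inch '[[0.04,-0.018,0.15,0,0,0,0],[0.04,-0.018,0.3,0,0,0,0],[0.04,-0.018,0.45,0,0,0,0],[0.04,-0.018,0.557,0,0,0,0],[0.04,-0.018,0.557,0,0,0,0],[0.04,-0.018,0.557,0,0,0,0]]'
python3 -c "
from h import *
where(); f=grab('wrist','wrist5')"
```

```text
clock: 5.98
position: [0.5086, -0.001, 0.1045]
tool_rot: [-2.619, -0.001, -0.095]
force: [0.0, -0.3, -0.6]
grip_width: 0.0384
finger_force: 31.2
caliper mm [-22.4  70.1  44.1] force cal [-0.5 -0.1 -0.4] grip 0.03839641002872523 31.20313386723865 5.975
[-0.05  0.18  0.19]
```

View pics/wrist5.png

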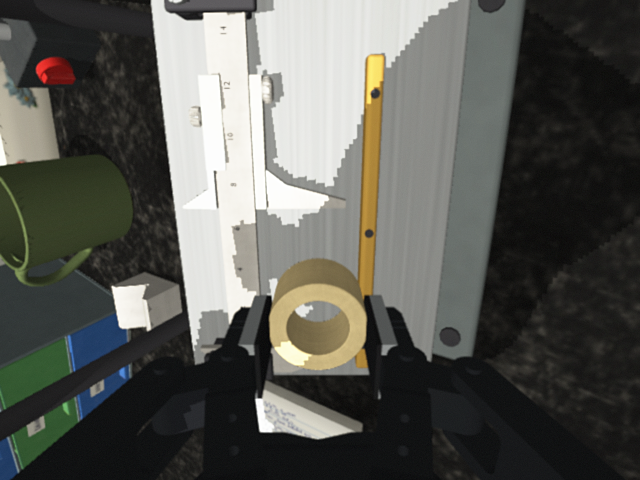

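Bush over the seat; ledge inner edge about (362,200), moving jaw tip (346,206). Cross-check these in the caliper frame.

```bash
cat > chk.py <<'E'
from h import *
f=load("wrist5"); o,d=ray(f,[[362,232],[366,60],[385,60],[346,207],[368,233],[375,93],[258,220]])
for z,i in ((5,0),(5,1),(5,2),(7,3),(5,4),(5,5),(7,6)):
    co=(o-O)@C; cd=d[i]@C; print(z,((co+cd*(z/1e3-co[2])/cd[2])*1e3).round(1))
us,vs=np.meshgrid(np.arange(270,340,3),np.arange(215,255,3)); D=((depth(f,np.c_[us.ravel(),vs.ravel()])-O)@C*1e3); print("depth plate z",np.percentile(D[:,2],[10,50,90]))
us,vs=np.meshgrid(np.arange(390,430,3),np.arange(150,350,3)); D=((depth(f,np.c_[us.ravel(),vs.ravel()])-O)@C*1e3); print("depth plate z",np.percentile(D[:,2],[10,50,90]))
E
python3 chk.py
```

```text
5 [-43.8  40.5   5. ]
5 [-43.2 -31.8   5. ]
5 [-50.8 -31.8   5. ]
7 [-36.1  28.2   7. ]
5 [-46.6  41.    5. ]
5 [-47.2 -19.3   5. ]
7 [ 3.  33.9  7. ]
depth plate z [-5.29827466 -4.61921204 -3.81171198]
depth plate z [-5.1731216  -4.39505778 -3.02501731]
```

```bash
python3 -m inch '[[0,0,0.03,0,0,0,0],[0,0,0.06,0,0,0,0],[0,0,0.08,0,0,0,0],[0,0,0.08,0,0,0,0],[0,0,0.085,0,0,0,0],[0,0,0.085,0,0,0,0]]'; python3 -c "
from h import *
where()"
```

```text
clock: 6.78
position: [0.5089, 0.0077, 0.0891]
tool_rot: [-2.618, 0.0, -0.095]
force: [-3.2, -2.6, 6.1]
grip_width: 0.0383
finger_force: 31.8
caliper mm [-22.5  70.6  26.5] force cal [0.6 2.9 6.7] grip 0.03828826929052336 31.8325911113061 6.775
[-0.01  0.13  0.24]
```

```bash
python3 -m inch '[[0,0,0,0,0,0,0.55],[0,0,0,0,0,0,0.7],[0,0,0,0,0,0,0.7],[0,0,-0.01,0,0,0,0.7],[0,0,-0.05,0,0,0,0.7],[0,0,-0.2,0,0,0,0.7],[0,0,-0.4,0,0,0,0.7],[0,0,-0.5,0,0,0,0.7],[0,0,-0.5,0,0,0,0.7],[0,0,-0.5,0,0,0,0.7]]'; python3 -c "
from h import *
where(); grab('wrist','wrist6')"
```

```text
clock: 8.02
position: [0.5039, -0.0415, 0.1752]
tool_rot: [-2.618, 0.001, -0.095]
force: [-0.0, 0.3, 0.0]
grip_width: 0.0594
finger_force: 0.0
caliper mm [-22.4  71.1 125.7] force cal [ 0.2  0.  -0.1] grip 0.05940482707835921 0.0 8.025
[0.   0.1  0.23]
```

View pics/wrist6.png

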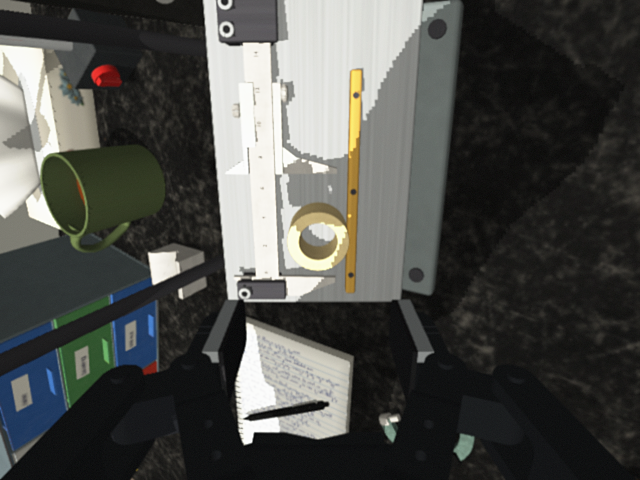

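Bush stands free at (318,238), between moving jaw (row 170) and fixed jaw (row 280), by the ledge. Now go behind the moving jaw with the fingers shut.

```bash
python3 -c "
from h import *
goto(-21,-8,60)"
python3 - <<'E'
from h import *
f=load("wrist6"); o,d=ray(f,[[318,237],[331,172],[284,147],[277,173],[300,160],[287,92],[287,102],[292,90]])
for z,i in ((21,0),(7,1),(7,2),(7,3),(7,4),(5,5),(5,6),(5,7)):
    co=(o-O)@C; cd=d[i]@C; print(z,((co+cd*(z/1e3-co[2])/cd[2])*1e3).round(1))
E
```

```text
shift [ 0.3956 -0.0081  0.3277] turn [-0.0002 -0.0007 -0.0026] pos [ 0.5038 -0.0414  0.175 ]
21 [-23.7  67.1  21. ]
7 [-32.3  27.8   7. ]
7 [-2.6 11.8  7. ]
7 [ 2.4 28.3  7. ]
7 [-12.6  20.    7. ]
5 [ -5.4 -20.9   5. ]
5 [ -5.2 -15.1   5. ]
5 [ -8.4 -22.1   5. ]
```

```bash
python3 -m inch '[[0.1,0,0,0,0,0,0],[0.25,0.007,0,0,0,0,0],[0.376,0.007,0,0,0,0,0],[0.376,0.007,0.15,0,0,0,0],[0.376,0.007,0.3,0,0,0,0],[0.376,0.007,0.4,0,0,0,0],[0.376,0.007,0.45,0,0,0,0],[0.376,0.007,0.45,0,0,0,0]]'; python3 -c "
from h import *
where(); goto(-24,-4,18); grab('wrist','wrist7')"
```

```text
clock: 9.07
position: [0.5829, -0.0051, 0.0963]
tool_rot: [-2.618, 0.001, -0.095]
force: [0.3, -0.8, 0.3]
grip_width: 0.0001
finger_force: 0.0
caliper mm [-24.1  -4.2  35.7] force cal [-0.5 -0.4  0.7] grip 0.00011307735704845084 0.0 9.075
[0.02 0.05 0.24]
shift [-0.0011 -0.0007  0.0883] turn [-0.0002 -0.0006 -0.0027] pos [ 0.5829 -0.0051  0.0963]
```

View pics/wrist7.png

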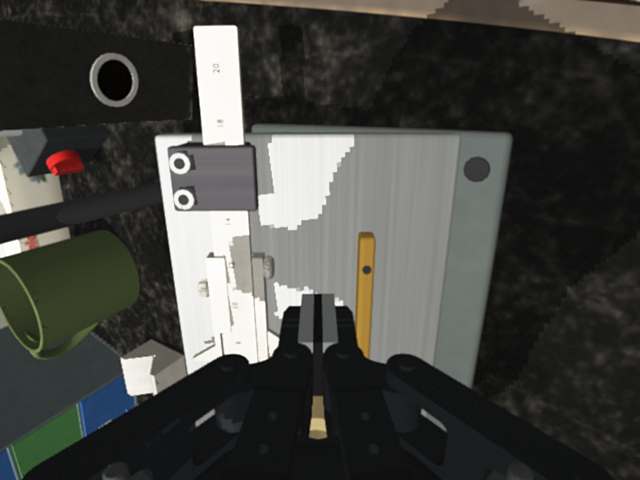

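Shut fingertips at (318,320), clear of the slider's knob (268,265) and the ledge (365,290); descend.

```bash
python3 -m inch '[[0,0,0.03,0,0,0,0],[0,0,0.06,0,0,0,0],[0,0,0.085,0,0,0,0],[0,0,0.085,0,0,0,0],[0,0,0.085,0,0,0,0]]'; python3 -c "
from h import *
where()"
```

```text
clock: 9.75
position: [0.5841, 0.0029, 0.0822]
tool_rot: [-2.618, 0.0, -0.095]
force: [0.4, -0.1, 0.8]
grip_width: -0.0002
finger_force: 0.0
caliper mm [-24.3  -4.7  19.4] force cal [ 0.3 -0.4  0.7] grip -0.00023889223479320266 0.0 9.75
[-0.01  0.14  0.23]
```

```bash
python3 -m inch '[[-0.01,0,0.006,0,0,0,0],[-0.02,0,0.006,0,0,0,0],[-0.03,0,0.006,0,0,0,0],[-0.04,0,0.006,0,0,0,0],[-0.05,0,0.006,0,0,0,0],[-0.06,0,0.006,0,0,0,0],[-0.07,0,0.006,0,0,0,0],[-0.08,0,0.006,0,0,0,0],[-0.09,0,0.006,0,0,0,0],[-0.1,0,0.006,0,0,0,0]]'; python3 -c "
from h import *
where(); f=bot.grab_frame('top'); cv2.imwrite('pics/t8.png',cv2.resize(f['img'][195:295,265:345],None,fx=6,fy=6,interpolation=2)[:,:,::-1])"
```

```text
clock: 11.0
position: [0.5641, 0.0055, 0.0811]
tool_rot: [-2.618, -0.0, -0.095]
force: [2.6, -0.4, -0.2]
grip_width: -0.0003
finger_force: 0.9
caliper mm [-24.1  15.4  18.1] force cal [-0.2 -2.6 -0.1] grip -0.00028904925353637054 0.884879247275876 11.0
[-0.01  0.14  0.23]
```

```bash
python3 -m inch '[[-0.01,0,0,0,0,0,0],[-0.02,0,0,0,0,0,0],[-0.03,0,0,0,0,0,0],[-0.04,0,0,0,0,0,0],[-0.05,0,0,0,0,0,0],[-0.06,0,0,0,0,0,0],[-0.07,0,0,0,0,0,0],[-0.08,0,0,0,0,0,0]]'; python3 -c "
from h import *
where()"
python3 -m inch '[[-0.005,0,0,0,0,0,0],[-0.01,0,0,0,0,0,0],[-0.015,0,0,0,0,0,0],[-0.02,0,0,0,0,0,0]]'; python3 -c "
from h import *
where();grab('wrist','wrist8')"
```

```text
clock: 12.05
position: [0.5482, 0.007, 0.0811]
tool_rot: [-2.618, -0.0, -0.095]
force: [3.0, -0.1, 0.2]
grip_width: 0.0001
finger_force: 1.1
caliper mm [-24.1  31.5  18.1] force cal [ 0.3 -2.9  0.1] grip 5.4538885410938996e-05 1.064063482263009 12.05
[-0.01  0.14  0.23]
clock: 12.55
position: [0.5442, 0.0074, 0.0811]
tool_rot: [-2.618, 0.0, -0.095]
force: [1.9, 0.4, 0.5]
grip_width: -0.0001
finger_force: 1.1
caliper mm [-24.   35.4  18. ] force cal [ 0.8 -1.9  0.2] grip -6.249204027003923e-05 1.1213001195210381 12.55
[-0.01  0.13  0.23]
```

View pics/wrist8.png

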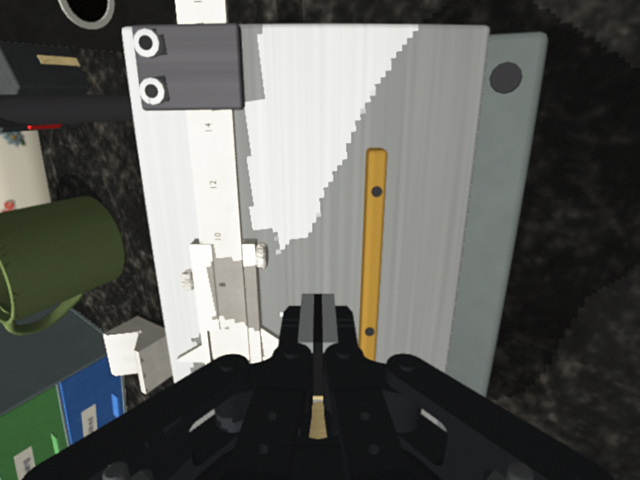

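Slider moved with the finger (its end at (225,243)); estimate q.

```bash
cat > q.py <<'E'
from h import *
import sys
def cal(f,uv,z):
    o,d=ray(f,[uv]); co=(o-O)@C; cd=d[0]@C; return ((co+cd*(z/1e3-co[2])/cd[2])*1e3).round(1)
E
python3 -c "
from q import *
f=load('wrist8'); print(cal(f,(202,243),9),cal(f,(249,243),9))
f=load('wrist7'); print(cal(f,(217,256),9),cal(f,(258,254),9))"
python3 -m inch '[[-0.005,0,0,0,0,0,0],[-0.01,0,0,0,0,0,0],[-0.015,0,0,0,0,0,0],[-0.02,0,0,0,0,0,0]]'; python3 -c "
from h import *
where()"
```

```text
[18.5 -0.4  9. ] [ 0.6 -0.3  9. ]
[ 18.2 -27.4   9. ] [  0.4 -28.2   9. ]
clock: 13.1
position: [0.5402, 0.0078, 0.0811]
tool_rot: [-2.618, 0.0, -0.095]
force: [2.3, -0.3, -0.2]
grip_width: -0.0
finger_force: 1.2
caliper mm [-24.   39.4  18. ] force cal [-0.2 -2.3 -0.1] grip -9.654382214203066e-06 1.1511459245957667 13.1
[-0.01  0.13  0.23]
```

```bash
python3 -m inch '[[-0.004,0,0,0,0,0,0],[-0.008,0,0,0,0,0,0],[-0.01,0,0,0,0,0,0],[-0.012,0,0,0,0,0,0],[-0.012,0,0,0,0,0,0]]'; python3 -c "
from h import *
where()"; python3 -m inch '[[-0.0015,0,0,0,0,0,0],[-0.003,0,0,0,0,0,0],[-0.003,0,0,0,0,0,0]]'; python3 -c "
from h import *
where()"
```

```text
clock: 13.72
position: [0.5379, 0.008, 0.0811]
tool_rot: [-2.618, 0.0, -0.095]
force: [2.3, -1.3, -0.6]
grip_width: -0.0003
finger_force: 1.0
caliper mm [-24.   41.8  18. ] force cal [-1.3 -2.4  0.1] grip -0.00026018806262131775 1.0452563691796968 13.725
[-0.    0.12  0.23]
clock: 14.1
position: [0.5373, 0.0081, 0.0811]
tool_rot: [-2.618, 0.0, -0.095]
force: [2.8, -0.2, 1.1]
grip_width: -0.0001
finger_force: 1.2
caliper mm [-24.   42.4  18. ] force cal [ 0.6 -2.8  0.9] grip -7.215062309932034e-05 1.2262115712292143 14.1
[-0.01  0.13  0.23]
```

```bash
python3 -m inch '[[-0.002,0,0,0,0,0,0],[-0.002,0,0,0,0,0,0],[-0.002,0,0,0,0,0,0]]'|grep -E "^(pos|force)"; python3 -m inch '[[-0.002,0,0,0,0,0,0],[-0.002,0,0,0,0,0,0],[-0.002,0,0,0,0,0,0]]'|grep -E "^(pos|force)"; python3 -m inch '[[-0.002,0,0,0,0,0,0],[-0.002,0,0,0,0,0,0],[-0.002,0,0,0,0,0,0]]'|grep -E "^(pos|force)"
```

```text
position: [0.537, 0.0081, 0.0811]
force: [4.4, -0.7, 1.2]
position: [0.5368, 0.0081, 0.0811]
force: [5.6, 0.7, 0.9]
position: [0.5366, 0.0081, 0.0812]
force: [6.3, 0.5, -0.6]
```

```bash
python3 -m inch '[[0.01,0,0,0,0,0,0],[0.03,0,0,0,0,0,0],[0.05,0,0,0,0,0,0],[0.05,0,-0.2,0,0,0,0],[0.05,0,-0.45,0,0,0,0],[-0.1,0.1,-0.65,0,0,0,0],[-0.1,0.1,-0.7,0,0,0,0],[-0.1,0.1,-0.7,0,0,0,0],[-0.1,0.1,-0.7,0,0,0,0]]'; python3 -c "
from h import *
where(); f=grab('wrist','wrist9'); cv2.imwrite('pics/w9.png',cv2.resize(f['img'][60:360,160:480],None,fx=1.9,fy=1.9,interpolation=2)[:,:,::-1])"
```

```text
clock: 16.35
position: [0.5081, -0.0757, 0.1918]
tool_rot: [-2.617, 0.001, -0.094]
force: [0.2, 0.5, -0.1]
grip_width: -0.0002
finger_force: 0.0
caliper mm [-43.2  63.9 156.9] force cal [ 0.4 -0.1 -0.4] grip -0.00022778019225704708 0.0 16.35
[0.04 0.05 0.18]
```

View pics/w9.png

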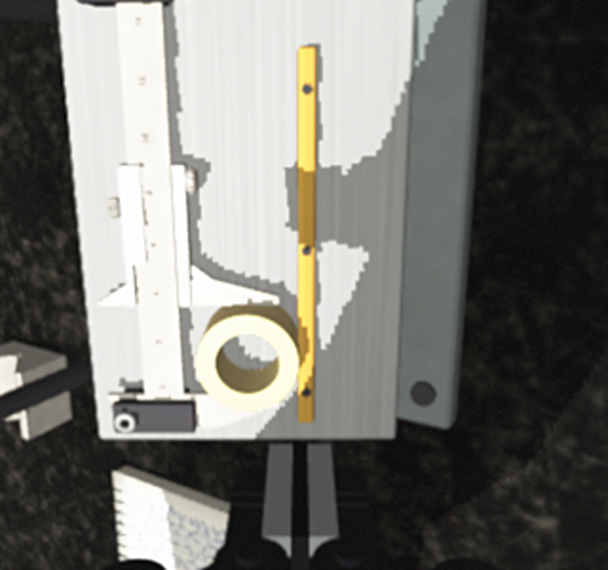

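Bush held between jaws, moving-jaw face at crop row ~305, fixed face ~393, bush by the ledge; verify the gap numerically.

```bash
python3 -c "
from q import *
f=load('wrist9'); p=lambda x,y,z: print(cal(f,(160+x/1.9,60+y/1.9),z))
p(278,303,7);p(195,306,7);p(200,393,7);p(131,167,9);p(178,166,9)
e=ring(f,(160+248/1.9,60+362/1.9),40,170); print(e); print(cal(f,e[0],21)); p(248,316,21); p(248,411,21)"
```

```text
[-35.8  62.    7. ]
[-2.8 63.1  7. ]
[ -2.9 100.9   7. ]
[18.   8.2  9. ]
[0.5 8.  9. ]
((279.49852752685547, 251.66688537597656), (70.12781524658203, 83.00847625732422))
[-16.1  82.5  21. ]
[-24.8  62.8  21. ]
[-23.7 102.5  21. ]
```

```bash
python3 -c "
from workcell import bot; print(bot.job_done())"
```

```text
the job is handed in; nothing more can be done
None
```

The bush stands on the sloped plate with both caliper jaws closed on it at about 38 mm opening, pushed shut with roughly 6 N. The arm is clear, and I handed the job in at about 16 s; no verdict was returned.

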